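# Set the ratchet board prop four clicks higher and lock it

## Task

The next panel needs the ratchet board prop four notches higher: lift its cradle until the pawl has clicked exactly four times, no more and no fewer, then let the column gently down onto the pawl without dropping it or pressing it down, and let go of it. Then push the lock slide fully home towards the column. Leave the things around the prop where they are.

Things in the scene. Friction and masses are not known exactly. Their poses are not given: they have to be found in the camera images.
- stand: fixed ratchet board prop: grey base plate 200 x 110 x 12 mm, an upright aluminium mast (27 x 37 mm, top 140 mm above the table) and, from the mast towards the stand's +x, a level pawl barrel reaching 137 mm from the mast's axis, 37 mm wide, top 138 mm above the table. Origin on the column's axis at table height; z up
- column: toothed steel column (16 x 22 mm, 0.35 to 0.6 kg) sliding up and down in the mast, cradle on top; origin on its axis, axes as the stand's. A spring pawl catches under its teeth: it goes up, never down, so an overshoot cannot be undone. It starts resting on the pawl in one of several notches, which are unevenly spaced (5 to 11 mm apart, unknown order): count clicks, do not measure
- cradle (a point): centre of the black cradle bar on top of the column: 90 mm long (stand's y), 16 mm wide (stand's x), 22 mm high, with a lip 10 mm high and 6 mm long on top at either end; grip it across its 16 mm at mid-length from above. Starts 173 to 203 mm above the table
- column_rise (a joint): height of the column in m, growing upwards (0 = lowest notch, end stop 0.080). Between notches it lifts freely (its weight plus 1 to 2 N); over the last 5 mm before a click the pull climbs by 7 to 13 N more and at the click falls at once back to the weight. Stopped right after a click it is 0 to 2 mm above its rest on the pawl
- lock_tab (a point): middle of the black lock tab that stands up from the barrel: 12 mm thick (stand's x), 24 mm wide (y), top 15 mm above this point, barrel top 15 mm below it. Starts 108 to 112 mm from the column's axis, slides along the stand's -x towards the column, needs about 3 N, stays where left; cannot go home unless the pawl is fully in a notch
- lock_slide (a joint): travel of the lock slide in m, growing towards the column: 0 = open, 0.025 = fully home (end stop)
- card: small loose green circuit card, 70 x 45 x 7 mm, lying flat; a bystander; origin at the centre of its underside
- jar: small closed jar, 48 mm in diameter and 50 mm high; a bystander; origin at the centre of its underside
- iron_stand: black soldering-iron rest with pale fins, 115 x 65 x 55 mm, a short steel tube on top up to 90 mm; a bystander; origin at the centre of its underside
- parts_tray: small open grey parts tray, 100 x 70 x 28 mm; a bystander; origin at the centre of its underside
Mind the look-alikes: they are no part of the job. There is more than one size of the stand; the job needs the smallest.

How it is judged:
By the outcome, as a careful person would: the job done as asked, in the order asked, and still so for the second after the job is handed in, with the robot touching nothing.
It also fails if it takes over 69 s, if anything falls off the work surface, if the arm or the gripper's body presses on something with over 40 N, if the wrist force passes 120 N, or if a joint passes its speed limit or range.

## Robot

A 7-joint arm with a two-finger parallel gripper is mounted at the origin on the work surface. World frame = base frame: x ahead of the robot, y to its left, z up, the work surface at z = 0. Lengths are in m, angles in rad, forces in N, time in s.
With the tool pointing down it reaches from about 0.35 to 0.9 m from the base axis. Payload 19.9 kg.
Tool frame: the origin (TCP) lies on the front face of the gripper's body, between the roots of the fingers; the fingertips stand robot.tcp_to_tips ahead of it and the grasp point (between the pads) lies 54 mm ahead of it (robot.tcp_to_tips is the distance from the TCP to the fingertips, in m); z points along the fingers, y is the direction in which the jaws open and shut (so a half turn about z gives the same grasp; the last joint's range is limited). The gripper opens to 85 mm and grips with 20 to 120 N. Pads are 22 mm wide; open, the fingers measure 114 mm over their backs; the gripper's body (76 mm by 85 mm) begins 54 mm behind the grasp point. The pads swing forward as they close: fully open they stand 13 mm farther back than shut.
Start: joints at [-1.25, 0.417, -0.01, 1.614, 0.005, 1.111, -0.053], TCP at [0.222, 0.584, 0.304] pointing down, gripper open.
Joint ranges: [-2.81, 2.81], [-0.39, 2.02], [-1.27, 1.25], [0.06, 2.57], [-1.19, 4.33], [0.19, 2], [-2.82, 2.82]. Speed limits (rad/s): [1.89, 1.89, 2.39, 2.39, 3.01, 3.01, 3.01].

## Interface

Orientations are given as a unit quaternion [x, y, z, w].
In Python, from station import get_obs, cams, ticket, robot gives the robot as it stands.
- The arm moves only by the shell command python3 -m handwheel 'ROWS' [OPENING]. ROWS is a JSON object of lists of equal length, an entry for each row: "travel": the shift along the world's x, y, z in mm, a list of three; "roll": the turn about the world's z in rad. A call has 1 to 12 rows; each row is the pose to reach, as a shift and turn from the pose commanded when the call began; what a row does not reach only later rows make up. A row lasts 1/8 s, in which the tool goes at most 62.5 mm and 10.7 degrees, less where a joint would pass 70% of its speed; a pose out of reach is approached as far as the arm can. A call with a gripper value outside its range is refused whole. OPENING is the closure, from 0 (fully open) to 1 (shut), set as the call begins (- or left out, the last holds). The fingers move at their own pace and stop on an object; the grip force is fixed at half the most. Time passes only in rows, so rows that repeat a pose let the fingers close. It gives the time, the measured TCP pose, the force and the opening at its end, in the units of the state.
- get_obs(): the state, without advancing time (a new reading comes with each control period).
- cams.snapshot(name): name is "scene" or "top" or "wrist"; returns the picture (384x512x3 uint8, blue, green, red); there is no depth.
- cams.calibration(name): a dict with "fx", "fy", "cx", "cy" (pixels), "view" (4x4, takes a point from world to camera coordinates); the wrist camera has in their place "tool_from_camera" (4x4, takes a point from camera to tool coordinates, whose origin is the TCP and whose axes are the flange's). Camera axes: x right, y down, z forward; pixel columns grow to the right and rows downward; lengths in m; the calibration is good to about 2 mm. A picture is of the moment at which its call begins: read the wrist's pose just before it. calibration takes no time and is no camera call.
- ticket.finish_job(): hands the job in, once; it reports no verdict.
The state is a dict: "time_s": time; "joints": joint angles; "qvel": joint speeds; "effort": joint torques, N m; "tool_pos": TCP position; "ee_rot": TCP orientation; "contact_force": force on the tool from outside, world axes, zero at the start; "moment": the same for the moment, N m; "gripper_width": finger opening in m.
Only numpy, scipy, OpenCV 4.12 (cv2) and the standard library are available. Lean on these libraries where they do the work, as an engineer would, in place of code of your own. Each camera call takes 0.05 s, during which the arm holds its last target. There are 200 camera calls.

## Working session

There is one attempt and no reset: what is moved stays moved. The work goes in short steps, Python scripts to look and compute and a shell command to move; the robot and the scene stay as the last step left them, time stands still between calls to the robot, and variables do not carry over. Pictures are saved under pics/ and viewed, about 8 in all and at most 12, crops included, and the job is handed in when it is done.

```bash
ls; mkdir -p pics; python3 - <<'E'
from station import get_obs,cams,robot
import cv2,numpy as np
o=get_obs();print(o,robot.tcp_to_tips)
for n in("scene","top"):
    cv2.imwrite(f"pics/{n}0.png",cv2.resize(cams.snapshot(n),(800,600),interpolation=cv2.INTER_CUBIC))
    c=cams.calibration(n);print(n,c)
print(cams.calibration("wrist"))
E
```

```text
pics
{'time_s': 0.0, 'joints': array([-1.24946796,  0.4179831 , -0.01029888,  1.61419923,  0.0046948 ,
        1.11068708, -0.05299192]), 'qvel': array([ 1.16447472e-03, -7.31051336e-04, -8.64995189e-04,  2.16114886e-03,
       -2.19292041e-03, -1.22679238e-04, -8.19916272e-05]), 'effort': array([-1.57055952e-04, -8.64469457e+01,  6.78087082e-01, -4.34888399e+01,
        1.89555535e-02,  7.51165382e-03,  5.85410316e-05]), 'tool_pos': array([0.22173529, 0.58405836, 0.303244  ]), 'ee_rot': array([ 1.80415604e-01,  9.83590269e-01, -6.22716542e-04, -6.85624067e-05]), 'contact_force': array([-0.06155877,  0.53648704, -0.23629011]), 'moment': array([0.02232381, 0.05653401, 0.07450263]), 'gripper_width': 0.08554876568364986} 0.0726
scene {'fx': 498.3967942233895, 'fy': 498.3967942233895, 'cx': 258.60110555332267, 'cy': 185.3007040663024, 'view': array([[-0.19542484,  0.98067659,  0.00908617,  0.0203118 ],
       [ 0.71762639,  0.14930789, -0.6802349 , -0.21327189],
       [-0.66844708, -0.12641432, -0.73293787,  1.70080556],
       [ 0.        ,  0.        ,  0.        ,  1.        ]])}
top {'fx': 431.4163927010027, 'fy': 431.4163927010027, 'cx': 260.05307479159603, 'cy': 197.9865091666459, 'view': array([[-0.01649175, -0.99979138, -0.01205049,  0.06373832],
       [-0.99705908,  0.01734641, -0.07464774,  0.40177193],
       [ 0.0748412 ,  0.01078397, -0.99713715,  1.46805978],
       [ 0.        ,  0.        ,  0.        ,  1.        ]])}
{'fx': 278.7584919602275, 'fy': 278.7584919602275, 'cx': 253.27870914137708, 'cy': 191.53212308871156, 'tool_from_camera': array([[ 4.27814623e-04, -9.56095019e-01, -2.93056533e-01,
         7.49701746e-02],
       [ 9.99999328e-01,  9.33444218e-05,  1.15529995e-03,
        -3.28393668e-04],
       [-1.07722134e-03, -2.93056831e-01,  9.56094417e-01,
        -7.01262201e-02],
       [ 0.00000000e+00,  0.00000000e+00,  0.00000000e+00,
         1.00000000e+00]])}
```

View pics/scene0.png

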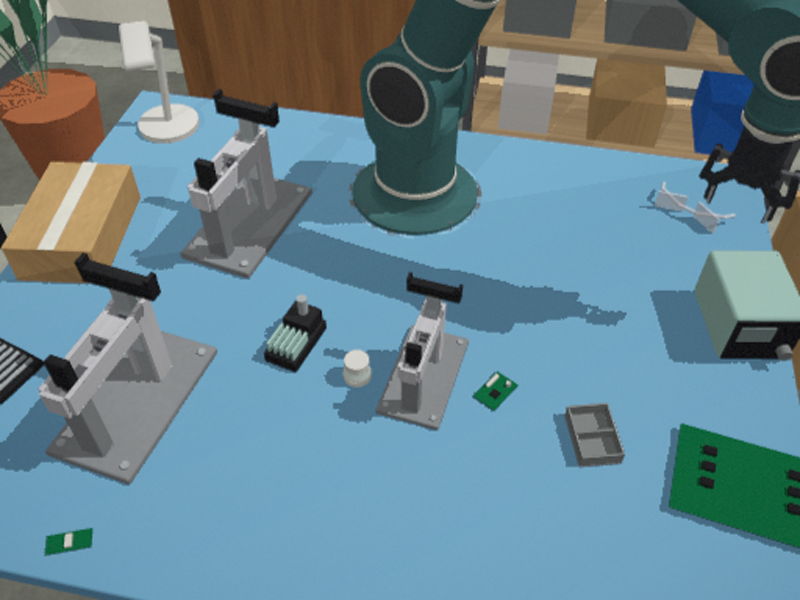

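View pics/top0.png

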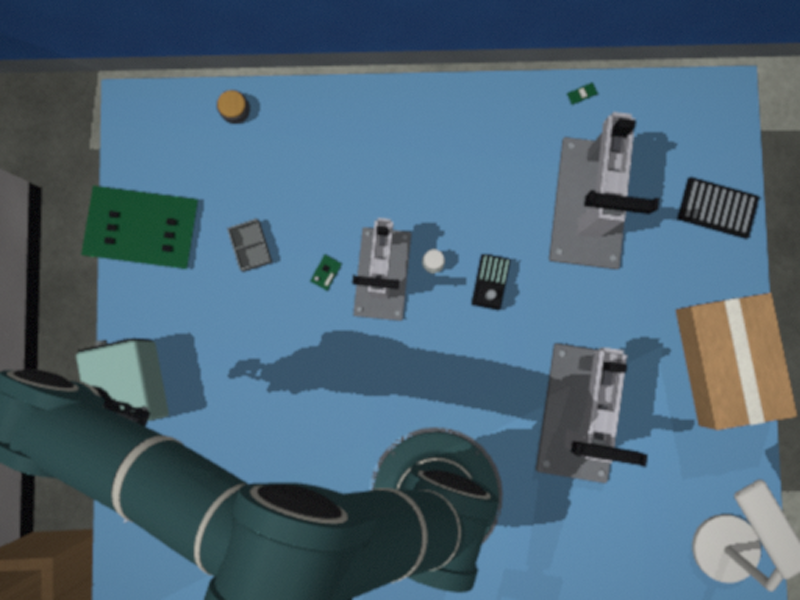

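Both views show the smallest stand mid-table: cradle at about (435,288) in scene and (377,282) in top; tab at (413,352) and (382,228). I'll magnify both views for better pixel readings.

```bash
python3 - <<'E'
from station import cams
import cv2,numpy as np
s=cams.snapshot("scene");t=cams.snapshot("top")
cv2.imwrite("s.png",s);cv2.imwrite("t.png",t)
# scene crop x 230..310,y170..280 ; top crop x 220..270 y135..210
a=cv2.resize(s[170:280,236:306],None,fx=5.4,fy=5.4,interpolation=cv2.INTER_CUBIC)
b=cv2.resize(t[135:210,220:270],None,fx=7.5,fy=7.5,interpolation=cv2.INTER_CUBIC)
h=max(a.shape[0],b.shape[0]);pad=lambda i:cv2.copyMakeBorder(i,0,h-i.shape[0],0,0,cv2.BORDER_CONSTANT)
o=np.hstack([pad(a),pad(b)]);print(a.shape,b.shape,o.shape);cv2.imwrite("pics/c1.png",o)
E
```

```text
(594, 378, 3) (562, 375, 3) (594, 753, 3)
```

View pics/c1.png

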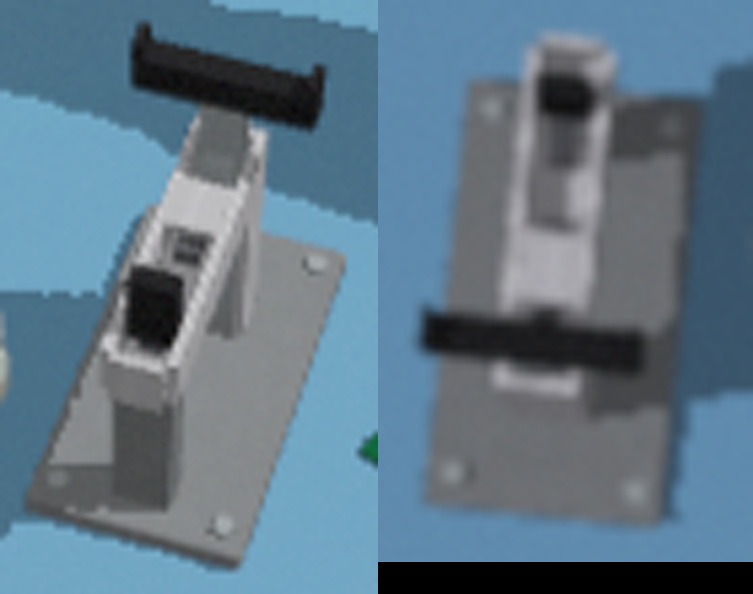

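```bash
cat > fit.py <<'E'
from station import cams
import numpy as np
from scipy.optimize import least_squares
C={n:cams.calibration(n) for n in("scene","top")}
def proj(n,p):
    c=C[n];q=c["view"]@np.append(p,1);return np.array([c["fx"]*q[0]/q[2]+c["cx"],c["fy"]*q[1]/q[2]+c["cy"]])
S=lambda u,v:np.array([236+u/5.4-.5,170+v/5.4-.5]);T=lambda u,v:np.array([220+(u-378)/7.5-.5,135+v/7.5-.5])
# local points as f(h, tab, boff)
F=[("scene",S(28,497),lambda h,t,b:(b+.1,-.055,.012)),("scene",S(243,557),lambda h,t,b:(b+.1,.055,.012)),
("scene",S(345,255),lambda h,t,b:(b-.1,.055,.012)),
("top",T(470,82),lambda h,t,b:(b+.1,.055,.012)),("top",T(700,98),lambda h,t,b:(b+.1,-.055,.012)),
("top",T(660,522),lambda h,t,b:(b-.1,-.055,.012)),("top",T(428,500),lambda h,t,b:(b-.1,.055,.012)),
("scene",S(133,90),lambda h,t,b:(.008,-.045,h-.011)),("scene",S(318,128),lambda h,t,b:(.008,.045,h-.011)),
("scene",S(143,25),lambda h,t,b:(0,-.042,h+.021)),("scene",S(320,67),lambda h,t,b:(0,.042,h+.021)),
("top",T(424,332),lambda h,t,b:(0,.045,h+.016)),("top",T(645,350),lambda h,t,b:(0,-.045,h+.016)),
("top",T(540,38),lambda h,t,b:(.137,.0185,.138)),("top",T(615,42),lambda h,t,b:(.137,-.0185,.138)),
("top",T(495,385),lambda h,t,b:(-.0135,.0185,.14)),("top",T(580,395),lambda h,t,b:(-.0135,-.0185,.14)),
("scene",S(103,348),lambda h,t,b:(.137,-.0185,.138)),("scene",S(176,370),lambda h,t,b:(.137,.0185,.138)),
("scene",S(125,338),lambda h,t,b:(t+.006,-.012,.138)),("scene",S(170,350),lambda h,t,b:(t+.006,.012,.138)),
("top",T(566,93),lambda h,t,b:(t+.001,0,.163)),
]
def res(p):
    x,y,a,h,t,b=p;c,s=np.cos(a),np.sin(a);r=[]
    for n,px,f in F:
        l=f(h,t,b);r.append(proj(n,(x+c*l[0]-s*l[1],y+s*l[0]+c*l[1],l[2]))-px)
    return np.ravel(r)
r=least_squares(res,[.65,.1,0,.19,.11,.03],loss="soft_l1")
print(r.x.round(4));print(r.fun.reshape(-1,2).round(1).tolist())
E
python3 fit.py
```

```text
[ 0.4435  0.1149 -0.111   0.1843  0.1181  0.0419]
[[-0.9, 0.6], [-0.1, 0.6], [0.4, -1.0], [-0.4, -0.7], [0.4, 0.1], [0.2, 0.7], [-0.6, 0.7], [-0.5, -1.0], [-0.5, 0.1], [-0.1, 0.3], [-0.4, 0.2], [-0.5, 0.2], [-0.4, 0.5], [-1.6, -0.1], [-0.1, 0.4], [-0.3, 0.4], [-0.0, 0.1], [-0.8, 0.9], [0.4, 0.6], [-0.6, -0.7], [0.5, -0.5], [-0.2, -2.9]]
```

Fit is sub-pixel for most points: column at (0.4435, 0.115), yaw −0.111, cradle about 0.184 high. I'll move to a hover above it.

```bash
python3 -m handwheel '{"travel":[[20,-45,10],[40,-85,10],[60,-130,10],[85,-180,10],[110,-230,10],[130,-280,10],[155,-330,10],[175,-375,10],[195,-415,10],[210,-445,5],[221,-469,0],[221,-469,0]],"roll":[-0.12,-0.25,-0.38,-0.5,-0.63,-0.77,-0.9,-1.03,-1.15,-1.25,-1.319,-1.319]}' 0
python3 - <<'E'
from station import cams,get_obs
import cv2,json
o=get_obs();print(o["tool_pos"],o["ee_rot"],o["contact_force"],o["joints"].round(2))
cv2.imwrite("pics/w1.png",cv2.resize(cams.snapshot("wrist"),(800,600),interpolation=cv2.INTER_CUBIC))
E
```

```text
time_s: 1.7
tool_pos: [0.4432, 0.1139, 0.3034]
ee_rot: [0.746, 0.666, -0.0, 0.0]
contact_force: [-0.8, 0.1, 0.6]
gripper_width: 0.0853
[0.44315311 0.11390705 0.30343852] [ 7.46243948e-01  6.65672412e-01 -4.58313723e-04  2.98745249e-05] [-0.764416    0.12058048  0.60107795] [-0.76  0.12  0.48  2.03 -0.06  1.01 -0.37]
```

View pics/w1.png

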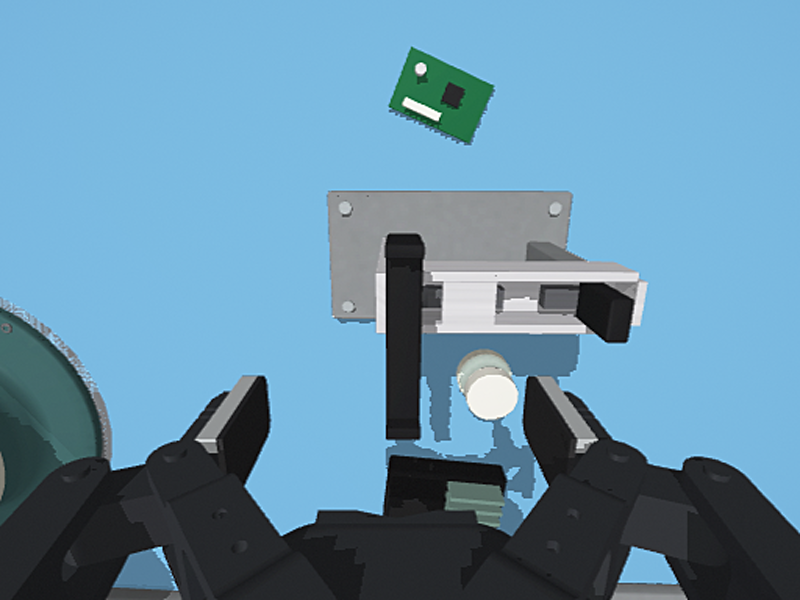

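The wrist view shows the bar parallel to the pads, spanning (404,235)–(404,438), and the tab at about (605,300). Next, I'll compute the offsets from it.

```bash
python3 - <<'E'
from station import cams,get_obs
import numpy as np
from scipy.spatial.transform import Rotation as R
c=cams.calibration("wrist");o=get_obs();M=c["tool_from_camera"];Rw=R.from_quat(o["ee_rot"]).as_matrix()
def bp(u,v,z):
    u,v=u/1.5625-.18,v/1.5625-.18
    d=Rw@M[:3,:3]@np.array([(u-c["cx"])/c["fx"],(v-c["cy"])/c["fy"],1]);p=Rw@M[:3,3]+o["tool_pos"]
    return p+d*(z-p[2])/d[2]
def loc(p,a=-.111,x0=.4435,y0=.1149):
    d=p[:2]-[x0,y0];return (d[0]*np.cos(a)+d[1]*np.sin(a),-d[0]*np.sin(a)+d[1]*np.cos(a))
for n,u,v,z in [("lip+y top outer",404,234,.205),("lip-y",404,439,.205),("bar mid",404,336,.195),("tab tl",578,290,.138+.03),("tab tr",634,295,.168),("tab br",630,342,.168),("barrel end",641,275,.138),("barrel end",641,332,.138),("mast",376,275,.14),("mast",376,333,.14)]:
    p=bp(u,v,z);print(n,p.round(4),np.round(loc(p),4))
y=Rw[:,1];print(np.arctan2(y[1],y[0]))
E
```

```text
lip+y top outer [0.4511 0.164  0.205 ] [0.0022 0.0496]
lip-y [0.4414 0.0725 0.205 ] [ 0.0027 -0.0424]
bar mid [0.4464 0.1178 0.195 ] [0.0026 0.0032]
tab tl [0.5331 0.1217 0.168 ] [0.0883 0.0167]
tab tr [0.5605 0.1161 0.168 ] [0.1162 0.0141]
tab br [0.5597 0.0911 0.168 ] [ 0.1181 -0.0108]
barrel end [0.5798 0.1167 0.138 ] [0.1353 0.0169]
barrel end [0.5816 0.0824 0.138 ] [ 0.1408 -0.017 ]
mast [0.4335 0.1335 0.14  ] [-0.012   0.0173]
mast [0.4292 0.0995 0.14  ] [-0.0125 -0.0169]
-0.11131839348687902
```

```bash
python3 -m handwheel '{"travel":[[2,2,-15],[2,2,-30],[2,2,-42],[2,2,-52],[2,2,-59],[2,2,-63],[2,2,-63],[2,2,-63]],"roll":[0,0,0,0,0,0,0,0]}' 0
python3 -m handwheel '{"travel":[[0,0,0],[0,0,0],[0,0,0],[0,0,0],[0,0,0],[0,0,0],[0,0,0],[0,0,0]],"roll":[0,0,0,0,0,0,0,0]}' 1
python3 - <<'E'
from station import cams,get_obs
import cv2
o=get_obs();print(o["tool_pos"],o["contact_force"])
a=cams.snapshot("wrist");b=cams.snapshot("scene")[150:290,220:320]
import numpy as np
b=cv2.resize(b,(274,384),interpolation=cv2.INTER_CUBIC)
cv2.imwrite("pics/w2.png",np.hstack([a,b]))
E
```

```text
time_s: 2.75
tool_pos: [0.4449, 0.1173, 0.2411]
ee_rot: [0.745, 0.667, 0.0, 0.0]
contact_force: [-0.5, -0.2, -1.2]
gripper_width: 0.0855
time_s: 3.75
tool_pos: [0.4463, 0.1171, 0.2414]
ee_rot: [0.746, 0.666, 0.001, 0.001]
contact_force: [12.7, -1.8, -3.3]
gripper_width: 0.0149
[0.44627296 0.11711866 0.24142455] [12.68019152 -1.78149236 -3.32548095]
```

View pics/w2.png

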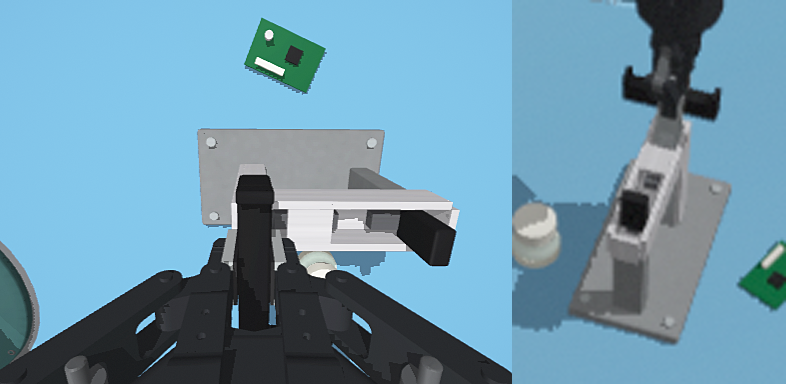

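Gripped across the middle, opening 15 mm. I'll relieve the 12.7 N side load, then lift in 1 mm steps while watching the force.

```bash
(
python3 -m handwheel '{"travel":[[1,0,0],[1,0,0],[1,0,0]],"roll":[0,0,0]}'
python3 -m handwheel '{"travel":[[0,0,1],[0,0,1]],"roll":[0,0]}'
python3 -m handwheel '{"travel":[[0,0,1],[0,0,1]],"roll":[0,0]}'
python3 -m handwheel '{"travel":[[0,0,1],[0,0,1]],"roll":[0,0]}'
python3 -m handwheel '{"travel":[[0,0,1],[0,0,1]],"roll":[0,0]}'
python3 -m handwheel '{"travel":[[0,0,1],[0,0,1]],"roll":[0,0]}'
python3 -m handwheel '{"travel":[[0,0,1],[0,0,1]],"roll":[0,0]}'
python3 -m handwheel '{"travel":[[0,0,1],[0,0,1]],"roll":[0,0]}'
python3 -m handwheel '{"travel":[[0,0,1],[0,0,1]],"roll":[0,0]}'
) | egrep 'tool_pos|contact|width'
```

```text
tool_pos: [0.4465, 0.1171, 0.2412]
contact_force: [5.9, -1.6, 1.8]
gripper_width: 0.0145
tool_pos: [0.4464, 0.1171, 0.242]
contact_force: [8.9, -1.0, -3.0]
gripper_width: 0.0151
tool_pos: [0.4464, 0.1171, 0.243]
contact_force: [7.1, -1.6, -4.3]
gripper_width: 0.0148
tool_pos: [0.4464, 0.1171, 0.2441]
contact_force: [7.7, -1.5, -4.6]
gripper_width: 0.0147
tool_pos: [0.4464, 0.1171, 0.245]
contact_force: [8.0, -0.9, -3.7]
gripper_width: 0.0149
tool_pos: [0.4464, 0.1171, 0.2461]
contact_force: [8.8, -1.7, -4.2]
gripper_width: 0.0148
tool_pos: [0.4465, 0.1171, 0.2471]
contact_force: [8.0, -1.4, -5.0]
gripper_width: 0.0147
tool_pos: [0.4464, 0.1172, 0.2478]
contact_force: [11.1, -1.0, -10.5]
gripper_width: 0.0149
tool_pos: [0.4464, 0.1172, 0.2486]
contact_force: [11.9, 0.4, -13.0]
gripper_width: 0.0151
```

```bash
(
python3 -m handwheel '{"travel":[[0,0,1],[0,0,1]],"roll":[0,0]}'
python3 -m handwheel '{"travel":[[0,0,1],[0,0,1]],"roll":[0,0]}'
python3 -m handwheel '{"travel":[[0,0,1],[0,0,1]],"roll":[0,0]}'
python3 -m handwheel '{"travel":[[0,0,1],[0,0,1]],"roll":[0,0]}'
python3 -m handwheel '{"travel":[[0,0,1],[0,0,1]],"roll":[0,0]}'
python3 -m handwheel '{"travel":[[0,0,1],[0,0,1]],"roll":[0,0]}'
) | egrep 'tool_pos|contact'
```

```text
tool_pos: [0.4464, 0.1171, 0.2496]
contact_force: [12.9, -0.4, -12.9]
tool_pos: [0.4464, 0.1171, 0.2506]
contact_force: [11.7, -0.2, -14.6]
tool_pos: [0.4464, 0.1172, 0.252]
contact_force: [8.1, -0.4, -4.8]
tool_pos: [0.4464, 0.1172, 0.253]
contact_force: [8.5, -2.3, -4.0]
tool_pos: [0.4464, 0.1172, 0.254]
contact_force: [8.2, -1.9, -4.7]
tool_pos: [0.4464, 0.1171, 0.2551]
contact_force: [7.2, -1.2, -3.8]
```

Click 1 came near z = 0.2513. The 4th click cannot come before 0.266, so I'll go on 8 mm.

```bash
(
python3 -m handwheel '{"travel":[[0,0,1],[0,0,1]],"roll":[0,0]}'
python3 -m handwheel '{"travel":[[0,0,1],[0,0,1]],"roll":[0,0]}'
python3 -m handwheel '{"travel":[[0,0,1],[0,0,1]],"roll":[0,0]}'
python3 -m handwheel '{"travel":[[0,0,1],[0,0,1]],"roll":[0,0]}'
python3 -m handwheel '{"travel":[[0,0,1],[0,0,1]],"roll":[0,0]}'
python3 -m handwheel '{"travel":[[0,0,1],[0,0,1]],"roll":[0,0]}'
python3 -m handwheel '{"travel":[[0,0,1],[0,0,1]],"roll":[0,0]}'
python3 -m handwheel '{"travel":[[0,0,1],[0,0,1]],"roll":[0,0]}'
) | egrep 'tool_pos|contact'
```

```text
tool_pos: [0.4464, 0.1171, 0.256]
contact_force: [8.6, -1.0, -4.1]
tool_pos: [0.4465, 0.1171, 0.2571]
contact_force: [8.0, -1.4, -3.6]
tool_pos: [0.4464, 0.1171, 0.2578]
contact_force: [10.3, -1.0, -10.2]
tool_pos: [0.4464, 0.1172, 0.2586]
contact_force: [12.1, 0.7, -13.7]
tool_pos: [0.4464, 0.1171, 0.2596]
contact_force: [11.9, -0.8, -13.1]
tool_pos: [0.4464, 0.1171, 0.2606]
contact_force: [12.0, -0.1, -14.6]
tool_pos: [0.4464, 0.1171, 0.262]
contact_force: [9.6, -0.8, -4.9]
tool_pos: [0.4464, 0.1171, 0.263]
contact_force: [8.3, -1.0, -3.8]
```

```bash
(
python3 -m handwheel '{"travel":[[0,0,1],[0,0,1]],"roll":[0,0]}'
python3 -m handwheel '{"travel":[[0,0,1],[0,0,1]],"roll":[0,0]}'
python3 -m handwheel '{"travel":[[0,0,1],[0,0,1]],"roll":[0,0]}'
python3 -m handwheel '{"travel":[[0,0,1],[0,0,1]],"roll":[0,0]}'
python3 -m handwheel '{"travel":[[0,0,1],[0,0,1]],"roll":[0,0]}'
python3 -m handwheel '{"travel":[[0,0,1],[0,0,1]],"roll":[0,0]}'
python3 -m handwheel '{"travel":[[0,0,1],[0,0,1]],"roll":[0,0]}'
) | egrep 'tool_pos|contact'
```

```text
tool_pos: [0.4464, 0.1172, 0.264]
contact_force: [8.8, -0.7, -3.9]
tool_pos: [0.4464, 0.1171, 0.265]
contact_force: [8.0, -1.8, -3.5]
tool_pos: [0.4464, 0.1171, 0.266]
contact_force: [8.7, -2.2, -4.4]
tool_pos: [0.4464, 0.1172, 0.267]
contact_force: [9.1, -1.5, -4.2]
tool_pos: [0.4464, 0.1172, 0.2677]
contact_force: [11.0, 0.1, -9.6]
tool_pos: [0.4464, 0.1171, 0.2686]
contact_force: [12.1, -0.2, -12.9]
tool_pos: [0.4464, 0.1171, 0.2696]
contact_force: [12.5, -1.0, -13.3]
```

```bash
(
python3 -m handwheel '{"travel":[[0,0,1],[0,0,1]],"roll":[0,0]}'
python3 -m handwheel '{"travel":[[0,0,1],[0,0,1]],"roll":[0,0]}'
python3 -m handwheel '{"travel":[[0,0,1],[0,0,1]],"roll":[0,0]}'
python3 -m handwheel '{"travel":[[0,0,1],[0,0,1]],"roll":[0,0]}'
python3 -m handwheel '{"travel":[[0,0,1],[0,0,1]],"roll":[0,0]}'
) | egrep 'tool_pos|contact'
```

```text
tool_pos: [0.4464, 0.1171, 0.2706]
contact_force: [13.5, -0.8, -14.9]
tool_pos: [0.4464, 0.1171, 0.272]
contact_force: [9.3, -0.2, -5.4]
tool_pos: [0.4464, 0.1171, 0.2729]
contact_force: [10.2, -1.4, -5.7]
tool_pos: [0.4464, 0.1172, 0.2737]
contact_force: [12.1, 0.2, -13.6]
tool_pos: [0.4464, 0.1172, 0.2746]
contact_force: [13.3, 0.3, -13.7]
```

Click 3 came near 0.2713 and the next ramp is under way. From here I'll take single steps.

```bash
(
python3 -m handwheel '{"travel":[[0,0,1],[0,0,1]],"roll":[0,0]}'
) | egrep 'tool_pos|contact'
```

```text
tool_pos: [0.4464, 0.1171, 0.2756]
contact_force: [13.3, -0.2, -13.3]
```

```bash
(
python3 -m handwheel '{"travel":[[0,0,1],[0,0,1]],"roll":[0,0]}'
) | egrep 'tool_pos|contact'
```

```text
tool_pos: [0.4464, 0.1172, 0.2769]
contact_force: [8.2, -0.4, -4.7]
```

Click 4 came at about 0.2763. Now I'll lower in half-millimetre steps until the pawl carries the weight.

```bash
(
python3 -m handwheel '{"travel":[[0,0,-0.3],[0,0,-0.3],[0,0,-0.3]],"roll":[0,0,0]}'
python3 -m handwheel '{"travel":[[0,0,-0.3],[0,0,-0.3],[0,0,-0.3]],"roll":[0,0,0]}'
) | egrep 'tool_pos|contact'
```

```text
tool_pos: [0.4464, 0.1171, 0.2768]
contact_force: [7.9, -1.6, -1.0]
tool_pos: [0.4464, 0.1171, 0.2767]
contact_force: [6.6, -2.0, 3.0]
```

The force swing (−4.7 to +3 N with only 0.2 mm of motion) shows it is seated on the pawl. I'll unload the residual forces and open.

```bash
(
python3 -m handwheel '{"travel":[[0.7,0,0.2],[0.7,0,0.2],[0.7,0,0.2],[0.7,0,0.2]],"roll":[0,0,0,0]}'
python3 -m handwheel '{"travel":[[0,0,0],[0,0,0],[0,0,0],[0,0,0],[0,0,0],[0,0,0]],"roll":[0,0,0,0,0,0]}' 0
) | egrep 'tool_pos|contact|time|width'
python3 - <<'E'
from station import cams,get_obs
import cv2,numpy as np
o=get_obs();print(o["tool_pos"],o["contact_force"])
a=cams.snapshot("wrist");b=cams.snapshot("scene")[150:290,220:320]
cv2.imwrite("pics/w3.png",np.hstack([a,cv2.resize(b,(274,384),interpolation=cv2.INTER_CUBIC)]))
E
```

```text
time_s: 14.48
tool_pos: [0.4466, 0.1172, 0.2767]
contact_force: [0.8, -3.3, 6.1]
gripper_width: 0.0146
time_s: 15.22
tool_pos: [0.4465, 0.1173, 0.2765]
contact_force: [-0.5, 0.4, 0.1]
gripper_width: 0.0853
[0.4464866  0.11731174 0.27645457] [-0.48351235  0.39375734  0.10469438]
```

View pics/w3.png

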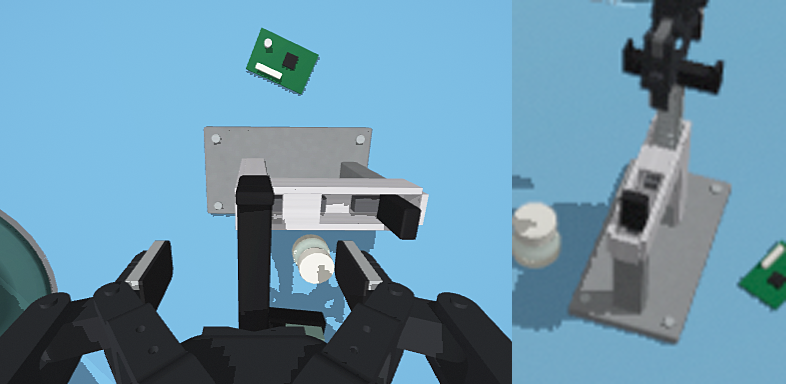

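Released: the cradle stayed put and the force is near zero. Next I'll rise clear, shift to the far side of the tab, close the jaws and descend there.

```bash
(
python3 -m handwheel '{"travel":[[0,0,10],[0,0,30],[0,0,50],[0,0,60],[20,-2,60],[60,-7,60],[100,-11,60],[130,-14,60],[144,-16,60],[144,-16,60]],"roll":[0,0,0,0,0,0,0,0,0,0]}' 0
python3 -m handwheel '{"travel":[[0,0,0],[0,0,0],[0,0,0],[0,0,-20],[0,0,-45],[0,0,-65],[0,0,-85],[0,0,-85],[0,0,-85]],"roll":[0,0,0,0,0,0,0,0,0]}' 1
) 
python3 - <<'E'
from station import cams,get_obs
import cv2,numpy as np
a=cams.snapshot("wrist");b=cams.snapshot("scene")[150:290,220:320]
cv2.imwrite("pics/w4.png",np.hstack([a,cv2.resize(b,(274,384),interpolation=cv2.INTER_CUBIC)]))
E
```

```text
time_s: 16.58
tool_pos: [0.5905, 0.1011, 0.3361]
ee_rot: [0.745, 0.667, -0.0, -0.0]
contact_force: [-1.4, -0.6, 0.3]
gripper_width: 0.0855
time_s: 17.7
tool_pos: [0.5907, 0.1013, 0.2524]
ee_rot: [0.745, 0.667, 0.0, 0.0]
contact_force: [0.9, -0.1, -0.0]
gripper_width: -0.0003
```

View pics/w4.png

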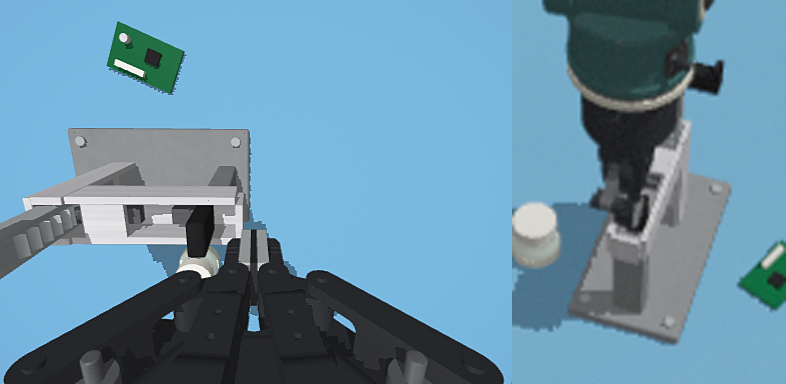

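The tab is just left of the closed fingers with a clear gap. The knuckles spread wide along the barrel, so I'll turn the tool 90° to keep them clear of the cradle, then descend.

```bash

python3 -m handwheel '{"travel":[[0,0,0],[0,0,0],[0,0,0],[0,0,0],[0,0,0],[0,0,0],[0,0,0],[0,0,0],[0,0,0],[0,0,0],[0,0,0]],"roll":[-0.16,-0.32,-0.48,-0.64,-0.8,-0.96,-1.12,-1.28,-1.44,-1.57,-1.57]}' 1
python3 -m handwheel '{"travel":[[0,0,-12],[0,0,-22],[0,0,-30],[0,0,-30],[-6,0.7,-30],[-10,1.1,-30],[-10,1.1,-30]],"roll":[0,0,0,0,0,0,0]}'
python3 -c "
from station import get_obs;o=get_obs();print(o['joints'].round(2))"
```

```text
time_s: 19.18
tool_pos: [0.5906, 0.1016, 0.2519]
ee_rot: [0.999, -0.055, 0.0, -0.0]
contact_force: [-1.2, -0.3, -0.3]
gripper_width: 0.0
time_s: 20.05
tool_pos: [0.5802, 0.1026, 0.2217]
ee_rot: [0.998, -0.055, 0.0, -0.0]
contact_force: [0.2, 0.3, 0.7]
gripper_width: -0.0001
[-0.84  0.58  0.83  1.8  -0.5   0.99 -1.48]
```

Now the push, in steps, while watching the force.

```bash
(
python3 -m handwheel '{"travel":[[-2,0.2,0],[-4,0.4,0],[-6,0.7,0],[-6,0.7,0]],"roll":[0,0,0,0]}'
python3 -m handwheel '{"travel":[[-2,0.2,0],[-4,0.4,0],[-6,0.7,0],[-6,0.7,0]],"roll":[0,0,0,0]}'
python3 -m handwheel '{"travel":[[-2,0.2,0],[-4,0.4,0],[-6,0.7,0],[-6,0.7,0]],"roll":[0,0,0,0]}'
python3 -m handwheel '{"travel":[[-2,0.2,0],[-4,0.4,0],[-4,0.4,0]],"roll":[0,0,0]}'
) | egrep 'tool_pos|contact'
```

```text
tool_pos: [0.5744, 0.1032, 0.2215]
contact_force: [0.4, -0.6, 1.7]
tool_pos: [0.5684, 0.1038, 0.2215]
contact_force: [1.4, -0.8, -1.1]
tool_pos: [0.5622, 0.1045, 0.2214]
contact_force: [1.4, -1.8, -0.2]
tool_pos: [0.5583, 0.105, 0.2214]
contact_force: [1.7, -1.1, -0.9]
```

```bash
(
python3 -m handwheel '{"travel":[[-2,0.2,0],[-4,0.4,0],[-4,0.4,0]],"roll":[0,0,0]}'
python3 -m handwheel '{"travel":[[-1,0.1,0],[-2,0.2,0],[-2,0.2,0]],"roll":[0,0,0]}'
python3 -m handwheel '{"travel":[[-1,0.1,0],[-2,0.2,0],[-2,0.2,0]],"roll":[0,0,0]}'
) | egrep 'tool_pos|contact'
python3 - <<'E'
from station import cams
import cv2,numpy as np
a=cams.snapshot("wrist");b=cams.snapshot("scene")[150:290,220:320]
cv2.imwrite("pics/w5.png",np.hstack([a,cv2.resize(b,(274,384),interpolation=cv2.INTER_CUBIC)]))
E
```

```text
tool_pos: [0.5543, 0.1054, 0.2215]
contact_force: [1.4, 0.6, -0.2]
tool_pos: [0.5524, 0.1056, 0.2215]
contact_force: [2.5, 0.5, -0.3]
tool_pos: [0.5504, 0.1058, 0.2215]
contact_force: [2.0, 1.7, 0.8]
```

View pics/w5.png

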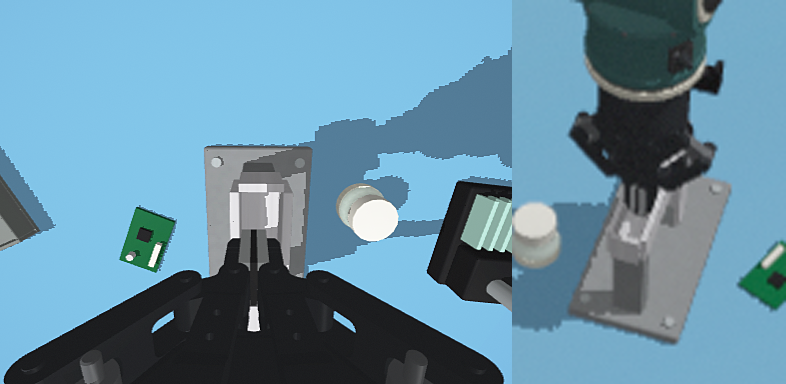

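The fingers now stand where the tab was, with about 2 N of sliding force. I'll go on in 1 mm steps until I feel the end stop.

```bash
(
python3 -m handwheel '{"travel":[[-1,0.1,0],[-1,0.1,0]],"roll":[0,0]}'
python3 -m handwheel '{"travel":[[-1,0.1,0],[-1,0.1,0]],"roll":[0,0]}'
python3 -m handwheel '{"travel":[[-1,0.1,0],[-1,0.1,0]],"roll":[0,0]}'
python3 -m handwheel '{"travel":[[-1,0.1,0],[-1,0.1,0]],"roll":[0,0]}'
) | egrep 'tool_pos|contact'
```

```text
tool_pos: [0.5499, 0.1058, 0.2216]
contact_force: [6.5, 0.0, -2.3]
tool_pos: [0.5495, 0.1058, 0.2217]
contact_force: [13.4, 0.0, -7.2]
tool_pos: [0.5492, 0.1058, 0.2219]
contact_force: [20.9, -0.6, -11.6]
tool_pos: [0.5489, 0.1059, 0.2221]
contact_force: [26.9, -0.3, -16.5]
```

The end stop is firm at 27 N, where the geometry predicts it. I'll back off, rise clear and look.

```bash

python3 -m handwheel '{"travel":[[3,-0.3,0],[10,-1.1,0],[25,-2.8,0],[40,-4.4,0],[50,-5.5,20],[70,-7,60],[90,-9,100],[120,-12,120],[150,-15,130],[150,-15,130]],"roll":[0,0,0,0,0,0,0,0,0,0]}'
python3 - <<'E'
from station import cams
import cv2,numpy as np
a=cams.snapshot("wrist");b=cams.snapshot("scene")[150:290,220:320]
cv2.imwrite("pics/w6.png",np.hstack([a,cv2.resize(b,(274,384),interpolation=cv2.INTER_CUBIC)]))
E
```

```text
time_s: 25.4
tool_pos: [0.6983, 0.0901, 0.3514]
ee_rot: [0.998, -0.055, 0.0, 0.001]
contact_force: [0.3, -0.1, -0.2]
gripper_width: 0.0002
```

View pics/w6.png

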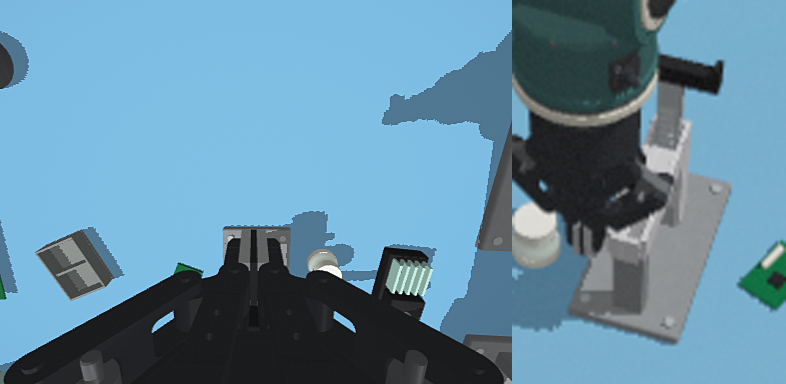

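The arm blocks the view of the tab. I'll move it aside to the left, staying high, for a final check.

```bash

python3 -m handwheel '{"travel":[[0,30,5],[0,70,10],[0,110,10],[0,150,10],[0,190,10],[0,220,10],[0,240,10],[0,250,10],[0,250,10]],"roll":[0,0,0,0,0,0,0,0,0]}'
python3 - <<'E'
from station import cams
import cv2,numpy as np
b=cams.snapshot("scene");cv2.imwrite("s2.png",b)
f=lambda i:cv2.resize(i,None,fx=5.4,fy=5.4,interpolation=cv2.INTER_CUBIC)
cv2.imwrite("pics/w7.png",np.hstack([f(cv2.imread("s.png")[170:280,236:306]),f(b[160:270,236:306])]))
E
```

```text
time_s: 26.62
tool_pos: [0.6965, 0.3408, 0.3613]
ee_rot: [0.998, -0.055, -0.0, 0.0]
contact_force: [0.2, -0.9, 0.4]
gripper_width: -0.0002
```

View pics/w7.png

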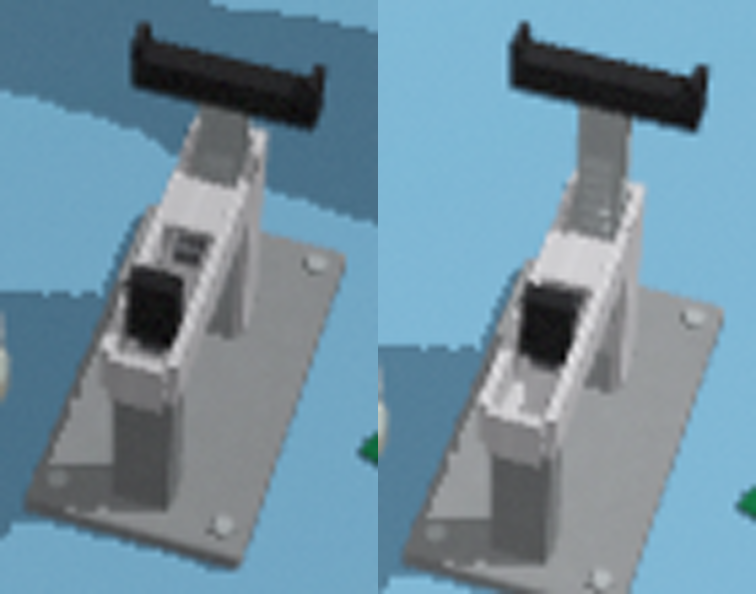

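The after view (right) shows the cradle raised and still up, the tab about 25 mm closer to the column, and the visible parts of the scene unmoved.

```bash
python3 -c "
from station import ticket;print(ticket.finish_job())"
```

```text
the job is handed in; nothing more can be done
None
```

The smallest prop is now four notches higher and its lock slide is fully home. I handed the job in at about 26.7 s of the 69 s allowed.

- **Lift:** I raised the cradle in 1 mm steps and saw four force build-ups, each followed by a sudden drop. The drops came at TCP heights of about 251, 261, 271 and 276 mm, so I count exactly four clicks.
- **Lowering:** I eased the column down 0.6 mm onto the pawl. The vertical force went from −4.7 N to +3 N with almost no movement, so it was resting. A small unloading nudge before I opened the gripper still read +6 N, a bit more than intended. After release the force was near zero and the cradle stayed up.
- **Lock slide:** I pushed the tab at about 2 N until it met a firm stop at 27 N, close to where the geometry puts fully home. I then backed the arm well clear.
- **Last check:** The final picture shows the cradle raised and the tab about 25 mm nearer the column. The stand had not moved, and neither had the visible edges of the jar and card. I did not take a fresh measurement of the iron rest or the parts tray, but the arm stayed clear of both.

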